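Hold a resin block square in the trimming guide

ROBOT

A 7-joint arm with a two-finger parallel gripper is mounted at the origin on the work surface. World frame = base frame: x ahead of the robot, y to its left, z up, the work surface at z = 0. Lengths are in m, angles in rad, forces in N, time in s.
With the tool pointing down it reaches from about 0.4 to 0.85 m from the base axis. Payload 10.4 kg.
Tool frame: the origin (TCP) lies on the centre line of the jaws, within the pads' length; the fingertips stand 8 mm ahead of it and the grasp point (between the pads) lies 11 mm behind it; z points along the fingers, y is the direction in which the jaws open and shut (so a half turn about z gives the same grasp; the last joint's range is limited). The gripper opens to 87 mm and grips with 3 to 60 N. Pads are 19 mm wide; open, the fingers measure 117 mm over their backs; the gripper's body (75 mm by 190 mm) begins 51 mm behind the grasp point.
Start: joints at [-1.162, 0.332, -0.065, 1.46, 0.022, 1.35, -0.088], TCP at [0.262, 0.568, 0.231] pointing down, gripper open.
Joint ranges: [-2.6, 2.6], [-0.5, 2.12], [-1.47, 1.34], [0.16, 2.42], [-1.27, 4.41], [0.06, 2.06], [-2.6, 2.6]. Speed limits (rad/s): [2.22, 2.22, 2.79, 2.79, 3.14, 3.14, 3.14].

INTERFACE

Orientations are given as a 3x3 rotation matrix whose columns are the frame's x, y, z axes.
In Python, from rig import status, imaging, ticket, spotter gives the robot as it stands.
- The arm moves only by the shell command python3 -m crank 'ROWS' [OPENING] [FORCE]. ROWS is JSON, a list that holds one entry, the list of rows, each a list of 6 numbers: the shift along the tool's x, y, z in units of 25 mm (1.0 is 25 mm), then the turn, a rotation vector about the tool's x, y, z in units of 6 degrees (1.0 is 6 degrees). A call has 1 to 12 rows; each row shifts and turns the commanded pose from where the row before left it, along the tool's axes as they then stand; what a row does not reach is not made up. A row lasts 1/12 s, in which the tool goes at most 41.7 mm and 7.16 degrees, less where a joint would pass 70% of its speed; a pose out of reach is approached as far as the arm can. A call is refused whole if a number of a shift passes 1 or a number of a turn 1, either way. A call with a gripper value outside its range is refused whole. OPENING is the gripper command: -1 is fully open, 1 is shut, values between are in proportion, set as the call begins (- or left out, the last holds). The fingers move at their own pace and stop on an object; FORCE is the grip in N (left out, the last holds). Time passes only in rows, so rows that do not move let the fingers close. It gives the time, the measured TCP pose, the force and the opening at its end, in the units of the state.
- status.state(): the state, without advancing time (a new reading comes with each control period).
- imaging.capture(name): name is "scene" or "top"; returns (picture, depth): 420x560x3 uint8, red, green, blue; 420x560 float32, m along the optical axis (not along the pixel's ray), 0 where there is no reading.
- imaging.camera_params(name): a dict with "fx", "fy", "cx", "cy" (pixels), "distortion" ([k1, k2, p1, p2, k3] as OpenCV has them; the pictures are not rectified), "rvec" (rotation vector, rad) and "tvec" (3), from world to camera coordinates, as OpenCV has them. Camera axes: x right, y down, z forward; pixel columns grow to the right and rows downward; lengths in m; the calibration is good to about 2 mm. A picture is of the moment at which its call begins. camera_params takes no time and is no camera call.
- ticket.sign_off(): hands the job in, once; it reports no verdict.
Trained networks look in the newest picture that a camera, given by its name, has taken for a name from the list of things; names that differ only in an ending like _2 or _b are one class to them, and where a whole thing is asked for, a point or a joint stands for the part that bears it (a point fixed in the world has none). Each returns a list of dicts, best first, with "confidence" (0 to 1); they miss things now and then, are a little off and sometimes report something else, mostly with a low value. They report only what shows in the picture. A call takes as long as a camera call. They do not tell look-alikes from the thing itself.
- spotter.regions_of(camera, query): "pixels" (420x560 bool, what is visible of it).
- spotter.tip_of(camera, query): "position" ([x, y, z] in m, in the coordinates of the camera as it stood for that picture, good to about 4 mm: a listed point, or the origin of a listed thing).
The state is a dict: "time": time; "q": joint angles; "joint_vel": joint speeds; "joint_efforts": joint torques, N m; "tcp_pos": TCP position; "tcp_rot": TCP orientation; "force": force on the tool from outside, world axes, zero at the start; "ft_torque": the same for the moment, N m; "opening": finger opening in m.
Only numpy, scipy, OpenCV 4.12 (cv2) and the standard library are available. Lean on these libraries where they do the work, as an engineer would, in place of code of your own. Each camera call takes 0.05 s, during which the arm holds its last target. There are 200 camera calls.

TASK

Pick up the white resin specimen block, set it down (do not drop it) on the plate of the dark metal guide with its bevelled edge facing away from the fence, and let go of it. Then, with the fingertips, push it home so that its plain long side is flush against the fence and one end touches the stop, and keep pressing it firmly but not hard with one slanting push, into the fence and down onto the plate together: finish while still holding that push, so that it can be marked. Leave the bottle, the jar and the tube rack alone.

Things in the scene. Friction and masses are not known exactly. Their poses are not given: they have to be found in the camera images.
- block_center (a point): Centre (half-way up) of the loose white resin block: 50 mm (x) by 90 mm (y), 40 mm tall, 0.15 to 0.3 kg. The top edge of its long -x side has a 45 degree bevel, 12 mm wide and high, so that side is upright only for the lower 28 mm; its +x side is plain. x runs from the bevelled to the plain side, y along the block, z up. It starts flat on the bench, bevel roughly towards the robot.
- block: The same block; origin at the centre of its underside, 20 mm below point block_center, same axes. Grip it across its 50 mm width, below the bevel; it is too long to be gripped by its ends.
- bevel_mid (a point): Middle of the sloping bevel face of the block, 19 mm to the -x side of its centre line and 34 mm above its underside: a push here, into the fence and down, holds the block.
- guide: Dark steel trimming guide fixed to the bench: plate, fence and stop. Origin on the bench under the plate's centre; x points away from the robot, square to the fence and towards it; y runs left along the fence; z up. Block home: its centre at x 30, y -30, z 32 mm in this frame, axes along the guide's.
- plate: Dark base plate of the guide, 150 mm (x) by 190 mm (y), top 12 mm above the bench. Origin and axes as body guide.
- fence: Fence: upright bar along the plate's whole far (+x) side, 20 mm thick, 190 mm long, 34 mm above the plate. Working face, towards the robot, at x = +55 mm. Origin and axes as body guide. The block cannot be gripped across its width while touching it: leave 25 mm or more between block and fence for a finger.
- stop: Stop: bright steel bar across the plate's right (-y) end, 20 mm thick, x from -45 mm to the fence, 24 mm above the plate. Working face, towards +y, at y = -75 mm. Origin and axes as body guide.
- reagent_bottle: Bystander: glass bottle, 72 mm wide, 160 mm tall; origin at the centre of its underside.
- jar: Bystander: white jar, 68 mm wide, 80 mm tall; origin at the centre of its underside.
- tube_rack: Bystander: red tube rack 70 mm by 130 mm, 40 mm tall; origin at the centre of its underside.
Things that resemble listed ones, but are neither listed nor needed, are in the scene too. Leave any blue or green look-alike of the block alone.

How it is judged:
By the outcome, as a careful person would: the job done as asked, in the order asked, and still so for the second after the job is handed in, while the arm keeps its last pose, push and grip.
It also fails if it takes over 54 s, if anything falls off the work surface, if the arm or the gripper's body presses on something with over 40 N, if the wrist force passes 120 N, or if a joint passes its speed limit or range.

## Working session

There is one attempt and no reset: what is moved stays moved. The work goes in short steps, Python scripts to look and compute and a shell command to move; the robot and the scene stay as the last step left them, time stands still between calls to the robot, and variables do not carry over. Pictures are saved under pics/ and viewed, about 8 in all and at most 12, crops included, and the job is handed in when it is done.

```bash
mkdir -p pics
cat > h.py <<'E'
import numpy as np, cv2
from rig import status, imaging, ticket, spotter
def cam(n):
    p=imaging.camera_params(n); K=np.array([[p['fx'],0,p['cx']],[0,p['fy'],p['cy']],[0,0,1.]])
    R=cv2.Rodrigues(np.array(p['rvec'],float))[0]; return K,np.array(p['distortion'],float),R,np.array(p['tvec'],float).ravel()
def c2w(n,X):
    K,d,R,t=cam(n); return (np.asarray(X)-t)@R
def w2p(n,X):
    K,d,R,t=cam(n); return cv2.projectPoints(np.asarray(X,float).reshape(-1,3),cv2.Rodrigues(R)[0],t,K,d)[0].reshape(-1,2)
def cloud(n,dep):
    K,d,R,t=cam(n); v,u=np.mgrid[:dep.shape[0],:dep.shape[1]]
    q=cv2.undistortPoints(np.stack([u,v],-1).reshape(-1,1,2).astype(np.float64),K,d).reshape(*dep.shape,2)
    W=(np.concatenate([q*dep[...,None],dep[...,None]],-1)-t)@R; W[dep<=0]=np.nan; return W
def save(n,im): cv2.imwrite('pics/'+n,cv2.cvtColor(im,cv2.COLOR_RGB2BGR))
E
python3 - <<'E'
from h import *
np.set_printoptions(precision=4,suppress=True)
for n in('scene','top'):
    im,d=imaging.capture(n); save(n+'1.png',im); np.savez(n+'1.npz',im=im,d=d)
    for q in('block_center','bevel_mid','block','guide'):
        for r in spotter.tip_of(n,q)[:4]: print(n,q,round(r['confidence'],2),c2w(n,r['position']),w2p(n,c2w(n,r['position']))[0].round())
s=status.state(); print(s['time'],s['tcp_pos'],s['tcp_rot'],s['opening'],s['force'])
E
```

```text
scene block_center 0.95 [0.3606 0.2499 0.0198] [341. 167.]
scene block_center 0.77 [0.4902 0.2388 0.0213] [356. 193.]
scene block_center 0.57 [0.6205 0.2121 0.0197] [369. 224.]
scene bevel_mid 0.92 [0.3448 0.2591 0.0317] [341. 161.]
scene bevel_mid 0.81 [0.6136 0.2351 0.0282] [375. 219.]
scene bevel_mid 0.66 [0.4726 0.2389 0.0353] [354. 186.]
scene block 0.84 [0.4902 0.2351 0.0003] [355. 198.]
scene block 0.62 [0.3604 0.2452 0.0002] [339. 172.]
scene block 0.62 [0.6216 0.2115 0.0002] [368. 229.]
scene block 0.57 [0.4729 0.2356 0.0357] [353. 186.]
scene guide 0.52 [ 0.6483 -0.3714 -0.0034] [170. 297.]
top block_center 0.81 [0.3542 0.2463 0.0183] [164. 284.]
top block_center 0.76 [0.6191 0.2129 0.017 ] [182. 176.]
top block_center 0.62 [0.4872 0.2394 0.0208] [169. 228.]
top bevel_mid 0.78 [0.611  0.2308 0.0337] [173. 177.]
top bevel_mid 0.69 [ 0.4897  0.2407 -0.0041] [171. 229.]
top bevel_mid 0.67 [0.4715 0.2424 0.032 ] [166. 234.]
top bevel_mid 0.63 [0.3403 0.262  0.0281] [156. 290.]
top block 0.75 [ 0.3556  0.2438 -0.0007] [167. 283.]
top block 0.74 [ 0.4907  0.2388 -0.0001] [171. 228.]
top block 0.67 [0.6171 0.2142 0.0013] [183. 178.]
top guide 0.84 [ 0.5694 -0.1011 -0.004 ] [307. 196.]
0.5 [0.2615 0.5677 0.2306] [[-0.9082  0.4185 -0.    ]
 [ 0.4185  0.9082  0.0001]
 [ 0.0001  0.0001 -1.    ]] 0.08694204671168815 [ 0.4955 -0.454   0.0843]
```

```bash
python3 -c "
import cv2;a=cv2.imread('pics/scene1.png');b=cv2.imread('pics/top1.png');cv2.imwrite('pics/both.png',cv2.resize(cv2.hconcat([a,b]),(800,300)))"
```

```text
(no output)
```

View pics/scene1.png

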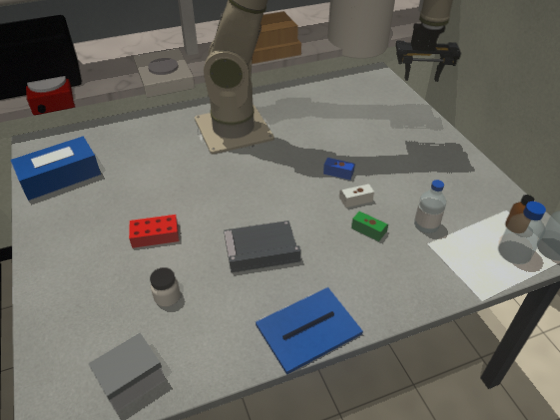

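View pics/top1.png

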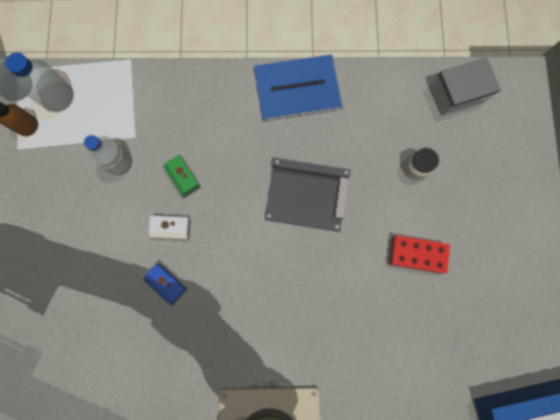

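The white block is at scene (356,195) and top (169,227). The blue block at scene (341,168) / top (165,284) and the green one at scene (369,225) / top (182,176) are look-alikes, so white is the one. The guide is at top (307,196), with its fence on the far side and the bright stop on the right. Next I measure the poses and confirm with a crop.

```bash
cat > m.py <<'E'
from h import *
np.set_printoptions(precision=4,suppress=True)
def rect(P):
    (c,s,a)=cv2.minAreaRect((P[:,:2]*1000).astype(np.float32)); return np.array(c)/1000,np.round(s,1),round(a,2)
def pts(W,m,lo,hi):
    P=W[m]; P=P[np.isfinite(P).all(1)]; return P[(P[:,2]>lo)&(P[:,2]<hi)]
E
python3 - <<'E'
from m import *
for n in('scene','top'):
    f=np.load(n+'1.npz'); W=cloud(n,f['d']); im=f['im'].astype(int)
    X,Y,Z=W[...,0],W[...,1],W[...,2]
    box=lambda a,b,c,d:(X>a)&(X<b)&(Y>c)&(Y<d)
    mb=box(.43,.55,.17,.31)&(im.min(-1)>-1)
    for lo,hi in((.008,.06),(.034,.06)):
        P=pts(W,mb,lo,hi); print(n,'block',lo,len(P),np.median(P[:,2]),rect(P))
    mg=box(.44,.72,-.25,.03)
    for lo,hi,l in((.006,.08,'all'),(.006,.018,'plate'),(.04,.06,'fence'),(.03,.04,'stop')):
        P=pts(W,mg,lo,hi); print(n,l,len(P),np.median(P[:,2]),rect(P))
a=cv2.imread('pics/scene1.png')[150:250,300:420];b=cv2.imread('pics/top1.png')[140:310,110:380]
cv2.imwrite('pics/crop1.png',cv2.hconcat([cv2.resize(a,(408,340),interpolation=3)[:, :380],cv2.resize(b[:, :],(420,340)[::1],interpolation=2)]))
E
```

```text
scene block 0.008 520 0.03673725037310625 (array([0.4928, 0.2352]), array([93.7, 56.5]), 87.49)
scene block 0.034 304 0.03968269183385609 (array([0.4971, 0.2345]), array([91.9, 45.3]), 88.21)
scene all 2898 0.01382850364998537 (array([ 0.5978, -0.11  ]), array([246.9, 271.2]), 6.1)
scene plate 1808 0.01189197563558701 (array([ 0.5978, -0.11  ]), array([246.9, 271.2]), 6.1)
scene fence 512 0.04534741963072435 (array([ 0.6291, -0.1182]), array([198.1, 101.6]), 54.65)
scene stop 361 0.03541247619841537 (array([ 0.5862, -0.1032]), array([188. , 123.6]), 80.2)
top block 0.008 895 0.03765107145782396 (array([0.4897, 0.2377]), array([93.7, 50.4]), 87.28)
top block 0.034 695 0.03835659818367948 (array([0.4921, 0.2377]), array([94.5, 45.5]), 88.99)
top all 4818 0.011396193298218817 (array([ 0.569 , -0.0985]), array([190.1, 150.6]), 80.42)
top plate 3643 0.01067434320921886 (array([ 0.5597, -0.0967]), array([189.6, 131.6]), 80.42)
top fence 642 0.044666200238824054 (array([ 0.6327, -0.1088]), array([189.4,  21.3]), 80.75)
top stop 414 0.03450333911115856 (array([ 0.6062, -0.127 ]), array([209.4,  93. ]), 49.77)
```

View pics/crop1.png

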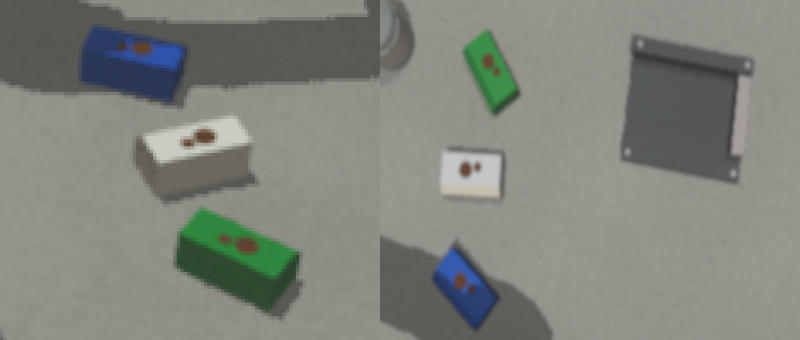

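The crop confirms the white block with its bevel towards the robot, at crop (470,192). Block: about (0.490, 0.238), yaw about -2.5°, top about 40 mm. Guide: (0.569, -0.0985), yaw -9.6°, plate 11–12 mm, fence top 45 mm. I'm moving now.

```bash
python3 -m crank '[[[-1,-0.59,0,0,0,0],[-1,-0.59,0,0,0,0],[-1,-0.59,0,0,0,0],[-1,-0.59,0,0,0,0],[-1,-0.59,0,0,0,0],[-1,-0.59,0,0,0,0],[-1,-0.59,0,0,0,0],[-1,-0.59,0,0,0,0],[-1,-0.59,0,0,0,0],[-1,-0.59,0,0,0,0],[-1,-0.59,0,0,0,0],[-1,-0.59,0,0,0,0]]]' -1
python3 -m crank '[[[-0.9,-0.53,0,0,0,0],[-0.9,-0.53,0,0,0,0],[0,0,0.4,0,0,1],[0,0,0.4,0,0,1],[0,0,0.4,0,0,1],[0,0,0.4,0,0,1],[0,0,0.4,0,0,1],[0,0,0.4,0,0,1],[0,0,0.4,0,0,1],[0,0,0.4,0,0,1],[0,0,0.4,0,0,1],[0,0,0.4,0,0,1]]]'
cat > go.py <<'E'
# usage: shift(target xyz, target world yaw of tool y, tilt)  -> tool-axis units
from m import *
from scipy.spatial.transform import Rotation as Rn
def need(p,Rt=None):
    s=status.state(); R=np.array(s['tcp_rot']); d=R.T@(np.array(p)-s['tcp_pos'])/.025
    r=np.zeros(3) if Rt is None else np.degrees(Rn.from_matrix(R.T@Rt).as_rotvec())/6
    print('t',round(s['time'],2),'p',np.array(s['tcp_pos']),'F',np.array(s['force']),'op',round(s['opening'],4),'shift',d,'turn',r)
def down(deg):
    a=np.radians(deg); y=np.array([np.cos(a),np.sin(a),0]); z=np.array([0,0,-1.]); return np.c_[np.cross(y,z),y,z]
GC=np.array([.569,-.0985,0]);GA=-9.58
GR=Rn.from_euler('z',GA,degrees=True).as_matrix()
def g(x,y,z): return GC+GR@(np.array([x,y,z])/1000)
def ing(p): return GR.T@(np.array(p)-GC)*1000
E
python3 - <<'E'
from go import *
need([.490,.2375,.013],down(-2.5))
E
```

```text
time: 1.5
tcp_pos: [0.4606, 0.2801, 0.2308]
tcp_rot: [[-0.908, 0.418, 0.0], [0.418, 0.908, 0.0], [-0.0, 0.001, -1.0]]
force: [1.0, 0.8, 0.3]
opening: 0.0869
time: 2.5
tcp_pos: [0.4898, 0.2385, 0.1302]
tcp_rot: [[-0.087, 0.996, 0.0], [0.996, 0.087, 0.0], [0.0, 0.0, -1.0]]
force: [0.3, -0.5, 0.1]
opening: 0.087
t 2.5 p [0.4898 0.2385 0.1302] F [ 0.3121 -0.477   0.0894] op 0.087 shift [-0.0416  0.005   4.6875] turn [ 0.0023 -0.0022  1.2441]
```

```bash
python3 -m crank '[[[0,0,0.8,0,0,0.62],[0,0,0.8,0,0,0.62],[0,0,0.8,0,0,0],[0,0,0.8,0,0,0],[0,0,0.7,0,0,0],[0,0,0.5,0,0,0],[0,0,0.29,0,0,0],[0,0,0,0,0,0]]]' -1
python3 - <<'E'
from go import *
im,d=imaging.capture('top'); save('t2.png',im); im2,d=imaging.capture('scene')
cv2.imwrite('pics/c2.png',cv2.cvtColor(np.hstack([cv2.resize(im[180:280,110:230],(480,400)),cv2.resize(im2[150:250,310:390],(320,400))]),cv2.COLOR_RGB2BGR)); need([.490,.2375,.013],down(-2.5))
E
```

```text
time: 3.17
tcp_pos: [0.4891, 0.2381, 0.0121]
tcp_rot: [[0.038, 0.999, -0.002], [0.999, -0.038, -0.001], [-0.001, -0.002, -1.0]]
force: [-0.8, -1.2, -0.2]
opening: 0.0869
t 3.27 p [0.4901 0.2386 0.0139] F [ 0.327   0.3716 -0.3111] op 0.0871 shift [-0.0459 -0.0039  0.0351] turn [ 0.0053 -0.0042  0.0525]
```

View pics/c2.png

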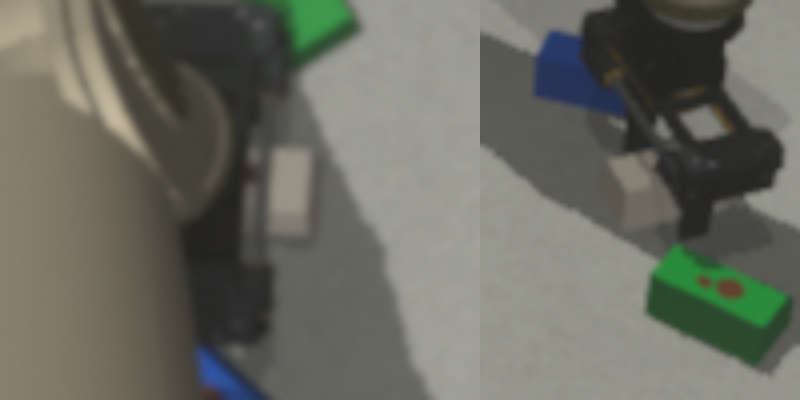

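The jaws straddle the white block, with one finger on each long side (scene crop around (640,185)), and they are clear of the blue and green blocks. Closing now.

```bash
python3 -m crank '[[[0,0,0,0,0,0],[0,0,0,0,0,0],[0,0,0,0,0,0],[0,0,0,0,0,0],[0,0,0,0,0,0],[0,0,0,0,0,0],[0,0,0,0,0,0],[0,0,0,0,0,0]]]' 1 30
python3 -m crank '[[[0,0,-0.2,0,0,0],[0,0,-0.4,0,0,0],[0,0,-0.8,0,0,0],[0,0,-0.8,0,0,0],[0,0,-0.8,0,0,0],[0,0,-0.4,0,0,0],[0,0,0,0,0,0]]]'
python3 - <<'E'
from go import *
need(g(-10,-10,100),down(GA))
E
```

```text
time: 3.93
tcp_pos: [0.4896, 0.2385, 0.0134]
tcp_rot: [[0.038, 0.999, -0.0], [0.999, -0.038, 0.0], [0.0, -0.0, -1.0]]
force: [-1.0, 0.3, 1.2]
opening: 0.0498
time: 4.52
tcp_pos: [0.4911, 0.2392, 0.101]
tcp_rot: [[0.038, 0.999, 0.004], [0.999, -0.038, 0.003], [0.003, 0.003, -1.0]]
force: [0.2, 0.6, -2.1]
opening: 0.0498
t 4.52 p [0.4911 0.2392 0.101 ] F [ 0.199   0.639  -2.0699] op 0.0498 shift [-13.7246   3.1815   0.0147] turn [ 0.0317 -0.0286  1.2324]
```

```bash
python3 -m crank '[[[-0.5,0.1,0,0,0,0],[-1,0.24,0,0,0,0],[-1,0.24,0,0,0,0],[-1,0.24,0,0,0,0],[-1,0.24,0,0,0,0],[-1,0.24,0,0,0,0],[-1,0.24,0,0,0,0],[-1,0.24,0,0,0,0],[-1,0.24,0,0,0,0],[-1,0.24,0,0,0,0],[-1,0.24,0,0,0,0],[-1,0.24,0,0,0,0]]]'
python3 -m crank '[[[-1,0.24,0,0,0,0],[-0.8,0.2,0,0,0,0],[-0.42,0.06,0,0,0,0.3],[0,0,0,0,0,0.5],[0,0,0,0,0,0.43],[0,0,0,0,0,0]]]'
python3 - <<'E'
from go import *
n='top';im,d=imaging.capture(n); W=cloud(n,d); save('t3.png',im)
need(g(-10,-10,27),down(GA)); print(ing(status.state()['tcp_pos']))
E
```

```text
time: 5.52
tcp_pos: [0.5461, -0.0536, 0.0969]
tcp_rot: [[0.038, 0.999, -0.002], [0.999, -0.038, -0.0], [-0.001, -0.002, -1.0]]
force: [-0.8, -0.3, -2.7]
opening: 0.0497
time: 6.02
tcp_pos: [0.5567, -0.1074, 0.0972]
tcp_rot: [[0.17, 0.985, -0.002], [0.985, -0.17, 0.0], [-0.0, -0.002, -1.0]]
force: [0.3, 0.1, -2.2]
opening: 0.05
t 6.07 p [ 0.5568 -0.1071  0.0973] F [ 0.3459  0.0416 -2.5571] op 0.0496 shift [0.0212 0.0268 2.8129] turn [-0.0159  0.0013  0.0016]
[-10.5529 -10.5193  97.3246]
```

```bash
python3 -m crank '[[[0,0,0.8,0,0,0],[0,0,0.8,0,0,0],[0,0,0.6,0,0,0],[0,0,0.35,0,0,0],[0,0,0.14,0,0,0],[0,0,0,0,0,0],[0,0,0,0,0,0]]]'
python3 -m crank '[[[0,0,0.06,0,0,0],[0,0,0.02,0,0,0],[0,0,0,0,0,0]]]'
```

```text
time: 6.65
tcp_pos: [0.558, -0.1074, 0.0316]
tcp_rot: [[0.166, 0.986, 0.001], [0.986, -0.166, 0.0], [0.0, 0.001, -1.0]]
force: [-0.5, -0.4, -1.2]
opening: 0.0497
time: 6.9
tcp_pos: [0.5579, -0.1073, 0.0295]
tcp_rot: [[0.166, 0.986, 0.001], [0.986, -0.166, 0.0], [0.0, 0.001, -1.0]]
force: [-0.0, 0.8, -2.0]
opening: 0.0498
```

```bash
python3 -m crank '[[[0,0,0.06,0,0,0],[0,0,0.04,0,0,0],[0,0,0,0,0,0]]]'
python3 -m crank '[[[0,0,0.04,0,0,0],[0,0,0.02,0,0,0],[0,0,0,0,0,0]]]'
```

```text
time: 7.15
tcp_pos: [0.5575, -0.1073, 0.0264]
tcp_rot: [[0.166, 0.986, -0.0], [0.986, -0.166, 0.0], [0.0, -0.0, -1.0]]
force: [0.3, 0.5, -2.0]
opening: 0.05
time: 7.4
tcp_pos: [0.5577, -0.1074, 0.0254]
tcp_rot: [[0.166, 0.986, 0.0], [0.986, -0.166, 0.0], [0.0, 0.0, -1.0]]
force: [-2.4, 0.1, 3.2]
opening: 0.0497
```

Contact made at the expected height (Fz +3 N). Releasing and rising.

```bash
python3 -m crank '[[[0,0,0,0,0,0],[0,0,0,0,0,0],[0,0,0,0,0,0],[0,0,0,0,0,0],[0,0,0,0,0,0]]]' -0.7
python3 -m crank '[[[0,0,-0.4,0,0,0],[0,0,-0.8,0,0,0],[0,0,-0.8,0,0,-1],[0,0,-0.8,0,0,-1],[0,0,-0.4,0,0,-1],[0,0,0,0,0,-1],[0,0,0,0,0,-1],[0,0,0,0,0,-1],[0,0,0,0,0,-1],[0,0,0,0,0,-1],[0,0,0,0,0,-1],[0,0,0,0,0,-1]]]'
python3 - <<'E'
from go import *
need(g(-70,-10,100));
E
```

```text
time: 7.82
tcp_pos: [0.5577, -0.1074, 0.025]
tcp_rot: [[0.166, 0.986, 0.0], [0.986, -0.166, 0.0], [0.0, 0.0, -1.0]]
force: [0.2, -0.3, 0.2]
opening: 0.0714
time: 8.82
tcp_pos: [0.5577, -0.1076, 0.1058]
tcp_rot: [[-0.774, 0.633, 0.001], [0.633, 0.774, -0.0], [-0.001, 0.0, -1.0]]
force: [-0.3, -0.4, 0.3]
opening: 0.0739
t 8.82 p [ 0.5577 -0.1076  0.1058] F [-0.2907 -0.362   0.2566] op 0.0739 shift [ 2.1148 -1.1679  0.2317] turn [0. 0. 0.]
```

```bash
python3 -m crank '[[[0.5,-0.3,0,0,0,-1],[0.5,-0.3,0,0,0,-1],[0.5,-0.2,0,0,0,-1],[0.5,-0.1,0,0,0,-1],[0.5,-0.1,0,0,0,-0.95],[0,0,0,0,0,0]]]' 0.08
python3 - <<'E'
from go import *
need(g(-65,-10,27),down(90+GA))
f=[]
for n in('top','scene'):
    im,d=imaging.capture(n); W=cloud(n,d); f.append(im)
    m=(im.min(-1)>150)|((im.min(-1)>90)&(W[...,2]>.042)&(W[...,2]<.06))
    P=W[np.isfinite(W).all(-1)&(im.min(-1)>110)]; P=P[(P[:,2]>.046)&(P[:,2]<.058)]
    P=P[(abs(P[:,0]-.56)<.09)&(abs(P[:,1]+.1)<.09)]
    if len(P)>20: c,s,a=rect(P); print(n,len(P),ing([*c,0]),s,a)
a,b=f; save('c4.png',np.hstack([cv2.resize(a[140:250,240:370],(400,340)),cv2.resize(b[200:290,200:320],(400,340))]))
E
```

```text
time: 9.32
tcp_pos: [0.4883, -0.1002, 0.1056]
tcp_rot: [[-0.986, 0.167, -0.0], [0.167, 0.986, 0.0], [0.0, 0.0, -1.0]]
force: [1.3, -0.5, 0.1]
opening: 0.0436
t 9.32 p [ 0.4883 -0.1002  0.1056] F [ 1.3038 -0.5341  0.1451] op 0.0436 shift [-0.5718  0.2041  3.1455] turn [ 0.0023 -0.0042 -0.0063]
top 37 [ 2.865  28.8804  0.    ] [ 7.6 25.3] 88.09
scene 228 [  2.3606 -12.7386   0.    ] [87.9 38.4] 79.29
```

View pics/c4.png

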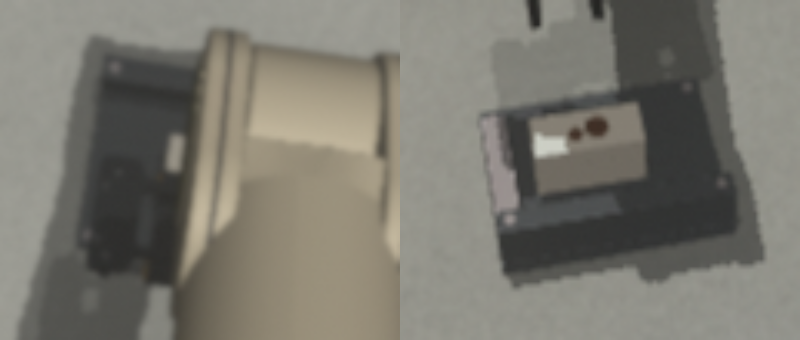

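The block is on the plate, square within 1°, bevel towards the robot, about 20 mm from the stop. Lowering the spread fingertips behind it and pushing towards the fence.

```bash
python3 -m crank '[[[0,0.16,0.8,0,0,0],[0,0,0.8,0,0,0],[0,0,0.8,0,0,0],[0,0,0.5,0,0,0],[-0.4,0,0.2,0,0,0],[-0.4,0,0,0,0,0],[-0.4,0,0,0,0,0],[0,0,0,0,0,0]]]'
python3 -m crank '[[[-0.2,0,0,0,0,0],[-0.2,0,0,0,0,0],[-0.2,0,0,0,0,0],[-0.2,0,0,0,0,0],[-0.2,0,0,0,0,0],[-0.2,0,0,0,0,0],[0,0,0,0,0,0]]]'
python3 - <<'E'
from go import *
print(ing(status.state()['tcp_pos']))
E
```

```text
time: 10.08
tcp_pos: [0.5226, -0.1014, 0.0277]
tcp_rot: [[-0.985, 0.174, 0.001], [0.174, 0.985, -0.001], [-0.002, -0.0, -1.0]]
force: [0.2, 0.1, 0.2]
opening: 0.0402
time: 10.67
tcp_pos: [0.5509, -0.1065, 0.0277]
tcp_rot: [[-0.985, 0.171, 0.001], [0.171, 0.985, -0.0], [-0.001, 0.0, -1.0]]
force: [0.1, 0.5, -0.5]
opening: 0.0398
[-16.5176 -10.8548  27.6829]
```

```bash
python3 -m crank '[[[-0.16,0,0,0,0,0],[-0.12,0,0,0,0,0],[-0.08,0,0,0,0,0],[0,0,0,0,0,0]]]'
python3 -m crank '[[[-0.06,0,0,0,0,0],[-0.04,0,0,0,0,0],[0,0,0,0,0,0]]]'
```

```text
time: 11.0
tcp_pos: [0.5591, -0.1079, 0.0276]
tcp_rot: [[-0.985, 0.171, 0.0], [0.171, 0.985, 0.0], [-0.0, 0.0, -1.0]]
force: [-0.1, 0.2, 0.1]
opening: 0.04
time: 11.25
tcp_pos: [0.5596, -0.1081, 0.0273]
tcp_rot: [[-0.985, 0.171, -0.004], [0.171, 0.985, 0.001], [0.004, 0.0, -1.0]]
force: [-8.5, 1.1, 5.8]
opening: 0.0401
```

Fence contact reached (8.5 N). Backing off, closing the fingers and going around the +y end to push towards the stop.

```bash
python3 -m crank '[[[0.6,0,0,0,0,0],[0,0,0,0,0,0],[0,0.4,0,0,0,0],[0,0.7,0,0,0,0],[0,0.8,0,0,0,0],[0,0.7,0,0,0,0],[0,0.4,0,0,0,0],[-0.4,0,0,0,0,0],[-0.6,0,0,0,0,0],[-0.6,0,0,0,0,0],[-0.35,0,0,0,0,0],[0,0,0,0,0,0]]]' 1 20
python3 - <<'E'
from go import *
need(g(28,34,27),down(90+GA)); print(ing(status.state()['tcp_pos']))
f=[]
for n in('top','scene'):
    im,d=imaging.capture(n); W=cloud(n,d); f.append(im)
    P=W[np.isfinite(W).all(-1)&(im.min(-1)>95)]; P=P[(P[:,2]>.046)&(P[:,2]<.058)]
    P=P[(abs(P[:,0]-.59)<.09)&(abs(P[:,1]+.12)<.08)]
    if len(P)>20: c,s,a=rect(P); print(n,len(P),ing([*c,0]),s,a)
a,b=f; save('c5.png',np.hstack([cv2.resize(a[140:250,240:370],(400,340)),cv2.resize(b[200:290,200:320],(400,340))]))
E
```

```text
time: 12.25
tcp_pos: [0.6089, -0.0404, 0.0276]
tcp_rot: [[-0.985, 0.171, 0.001], [0.171, 0.985, -0.0], [-0.001, -0.0, -1.0]]
force: [-1.4, -0.0, 0.5]
opening: 0.0006
t 12.25 p [ 0.6089 -0.0404  0.0276] F [-1.4298 -0.008   0.4687] op 0.0006 shift [ 0.0614 -1.1993  0.0238] turn [-0.001   0.013  -0.0487]
[29.6879 63.9731 27.5938]
top 154 [ 42.2973 -64.328    0.    ] [49.4 66.3] 75.62
scene 254 [ 37.6881 -29.3491   0.    ] [125.8  53.4] 87.94
```

View pics/c5.png

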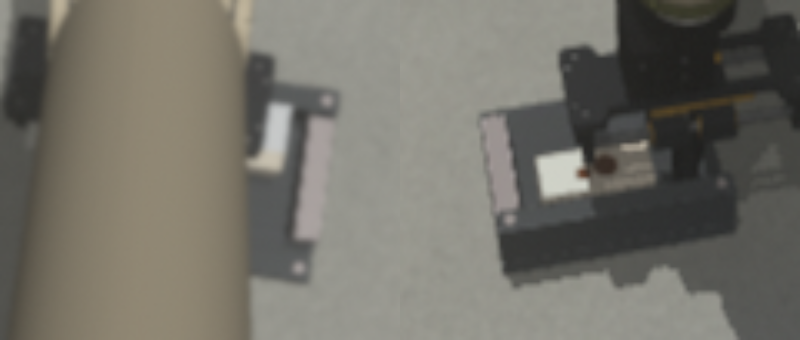

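The picture shows the block at the fence and a gap of about 20 mm to the stop (top crop x 290–305). The closed fingers are beside its +y end. Pushing -y.

```bash
python3 -m crank '[[[0,-0.3,0,0,0,0],[0,-0.2,0,0,0,0],[0,-0.16,0,0,0,0],[0,-0.16,0,0,0,0],[0,-0.16,0,0,0,0],[0,-0.16,0,0,0,0],[0,0,0,0,0,0]]]'
python3 -m crank '[[[0,-0.06,0,0,0,0],[0,-0.06,0,0,0,0],[0,0,0,0,0,0]]]'
python3 -c "
from go import *
print(ing(status.state()['tcp_pos']))"
```

```text
time: 12.93
tcp_pos: [0.602, -0.0689, 0.0276]
tcp_rot: [[-0.985, 0.172, -0.0], [0.172, 0.985, 0.0], [0.0, 0.0, -1.0]]
force: [0.6, 1.5, 0.1]
opening: 0.0004
time: 13.18
tcp_pos: [0.6018, -0.0711, 0.0275]
tcp_rot: [[-0.985, 0.171, -0.0], [0.171, 0.985, 0.0], [0.0, 0.0, -1.0]]
force: [-1.2, 2.1, 0.9]
opening: 0.0004
[27.7782 32.4377 27.5318]
```

```bash
python3 -m crank '[[[0,-0.05,0,0,0,0],[0,-0.05,0,0,0,0],[0,0,0,0,0,0]]]'
python3 -m crank '[[[0,-0.05,0,0,0,0],[0,0,0,0,0,0]]]'
python3 -m crank '[[[0,-0.05,0,0,0,0],[0,0,0,0,0,0]]]'
python3 -c "
from go import *
print(ing(status.state()['tcp_pos']))"
```

```text
time: 13.43
tcp_pos: [0.6013, -0.0738, 0.0275]
tcp_rot: [[-0.985, 0.171, -0.0], [0.171, 0.985, 0.0], [0.0, 0.0, -1.0]]
force: [-1.0, 2.1, 1.1]
opening: 0.001
time: 13.6
tcp_pos: [0.6011, -0.0751, 0.0275]
tcp_rot: [[-0.985, 0.171, -0.0], [0.171, 0.985, -0.0], [0.0, -0.0, -1.0]]
force: [-1.0, 3.4, 1.1]
opening: 0.0008
time: 13.77
tcp_pos: [0.601, -0.0755, 0.0275]
tcp_rot: [[-0.985, 0.171, 0.0], [0.171, 0.985, 0.001], [0.0, 0.001, -1.0]]
force: [-1.0, 4.3, 0.4]
opening: 0.0005
[27.7689 27.9857 27.5383]
```

```bash
python3 -m crank '[[[0,-0.05,0,0,0,0],[0,-0.03,0,0,0,0],[0,0,0,0,0,0],[0,0,0,0,0,0]]]'
python3 -c "
from go import *
print(ing(status.state()['tcp_pos']))"
```

```text
time: 14.1
tcp_pos: [0.601, -0.0757, 0.0276]
tcp_rot: [[-0.986, 0.169, 0.0], [0.169, 0.986, 0.003], [0.0, 0.003, -1.0]]
force: [-0.1, 10.0, 0.7]
opening: 0.0004
[27.7362 27.8529 27.5548]
```

Stop contact reached (10 N, no further motion). Now back off, rise, move behind the bevel and tilt 45°.

```bash
python3 -m crank '[[[0,0.5,0,0,0,0],[0,0.3,-0.5,0,0,0],[0,0,-0.8,0,0,0],[0,0,-0.9,0,0,0],[0.3,-0.3,-0.7,0,0,0],[0.5,-0.7,0,0,0,0],[0.5,-0.8,0,0,0,0],[0.5,-0.8,0,0,0,0],[0.3,-0.7,0,0,0,0],[0.2,-0.3,0,0,0,0]]]'
python3 -m crank '[[[0,0,0,0,-0.94,0],[0,0,0,0,-0.94,0],[0,0,0,0,-0.94,0],[0,0,0,0,-0.94,0],[0,0,0,0,-0.94,0],[0,0,0,0,-0.94,0],[0,0,0,0,-0.94,0],[0,0,0,0,-0.92,0],[0,0,0,0,0,0]]]'
python3 - <<'E'
from go import *
z=GR@np.array([1,0,-1])/2**.5; y=GR@np.array([0,1.,0]); T=np.c_[np.cross(y,z),y,z]
need(g(-16,-30,73),T); print(ing(status.state()['tcp_pos']))
f=[]
for n in('top','scene'):
    im,d=imaging.capture(n); f.append(im)
    for q in('bevel_mid','block_center'):
        for r in spotter.tip_of(n,q):
            w=c2w(n,r['position'])
            if w[1]<.05: print(n,q,r['confidence'],ing(w))
a,b=f; save('c6.png',np.hstack([cv2.resize(a[140:250,240:370],(400,340)),cv2.resize(b[200:290,200:320],(400,340))]))
E
```

```text
time: 14.93
tcp_pos: [0.5311, -0.14, 0.1012]
tcp_rot: [[-0.985, 0.174, 0.001], [0.174, 0.985, -0.001], [-0.001, -0.001, -1.0]]
force: [0.6, -1.0, 1.1]
opening: 0.0002
time: 15.68
tcp_pos: [0.5368, -0.137, 0.1114]
tcp_rot: [[-0.734, 0.177, 0.655], [0.129, 0.984, -0.121], [-0.666, -0.005, -0.746]]
force: [0.6, -0.0, -0.2]
opening: 0.0006
t 15.68 p [ 0.5368 -0.137   0.1114] F [ 0.5542 -0.0448 -0.2003] op 0.0006 shift [0.7474 0.5448 1.3893] turn [-0.103  -0.535  -0.0419]
[-25.3577 -43.3376 111.4126]
top bevel_mid 0.68 [  9.499  -29.7208  42.8696]
top block_center 0.8 [ 31.0603 -25.896   29.9835]
scene bevel_mid 0.85 [ 12.4545 -32.0647  48.7261]
scene block_center 0.94 [ 33.0325 -29.7434  29.7945]
```

View pics/c6.png

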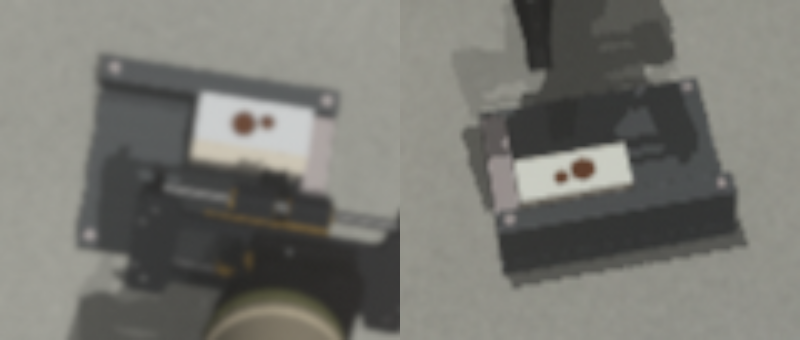

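The block is home in both views: flush to the fence and end on the stop (top crop (255,130), scene crop (515,180)). The networks give bevel_mid at about (11,-31,46) mm in the guide frame, as expected. Lining up and approaching.

```bash
python3 -m crank '[[[0.4,0.3,0.6,-0.1,-0.54,-0.04],[0.35,0.24,0.6,0,0,0],[0,0,0,0,0,0],[0,0,0,0,0,0]]]'
python3 - <<'E'
from go import *
z=GR@np.array([1,0,-1])/2**.5; y=GR@np.array([0,1.,0]); T=np.c_[np.cross(y,z),y,z]
need(g(5.3,-31,51.7),T); print(ing(status.state()['tcp_pos']))
E
```

```text
time: 16.32
tcp_pos: [0.5384, -0.1374, 0.1029]
tcp_rot: [[-0.737, 0.185, 0.65], [0.127, 0.983, -0.135], [-0.663, -0.017, -0.748]]
force: [-0.0, 0.7, -0.8]
opening: 0.0004
t 16.32 p [ 0.5384 -0.1374  0.1029] F [-0.0372  0.6919 -0.7712] op 0.0004 shift [0.4906 0.5528 2.289 ] turn [-0.2367 -0.5736 -0.0211]
[-23.729  -43.4372 102.875 ]
```

```bash
python3 -c "
from go import *
s=status.state();print(np.array(s['q']),np.array(s['joint_vel']),np.array(s['tcp_rot']))"
```

```text
[-0.0018 -0.0581  0.1421  2.4119  0.6657  0.0792  0.8888] [ 0.013  -0.0076 -0.0089 -0.0009 -0.0651 -0.0008  0.0605] [[-0.7373  0.1847  0.6498]
 [ 0.1274  0.9827 -0.1347]
 [-0.6634 -0.0165 -0.7481]]
```

q4 and q6 are at their limits, so a 45° tilt isn't reachable here. I'll use about 30°, with the fingertips' front edge on the bevel and the push still along 45°.

```bash
python3 -m crank '[[[0,0.25,0,-0.2,1,0],[0,0.25,0,0,0.9,0],[0,0,0,0,0,0],[0,0,0,0,0,0]]]'
cat > b.py <<'E'
from go import *
a=np.radians(30)
z=GR@np.array([np.sin(a),0,-np.cos(a)]); y=GR@np.array([0,1.,0]); T=np.c_[np.cross(y,z),y,z]
E
python3 - <<'E'
from b import *
need(g(-17,-31,62),T); s=status.state(); print(ing(s['tcp_pos']),np.array(s['q']))
E
```

```text
time: 16.65
tcp_pos: [0.5416, -0.1381, 0.1047]
tcp_rot: [[-0.799, 0.195, 0.569], [0.144, 0.98, -0.135], [-0.584, -0.026, -0.811]]
force: [-0.3, 1.0, 0.3]
opening: 0.0005
t 16.65 p [ 0.5416 -0.1381  0.1047] F [-0.3395  0.9714  0.3183] op 0.0005 shift [0.8898 0.5534 1.4462] turn [-0.3624  0.9557 -0.1013]
[-20.4487 -43.6283 104.6863] [-0.186  -0.0493  0.3152  2.3356  0.3108  0.2414  1.2375]
```

```bash
python3 -m crank '[[[0,0,0,0,0,0],[0,0,0,0,0,0]]]' >/dev/null
python3 - <<'E'
from b import *
need(g(-17,-31,62),T); s=status.state(); print(ing(s['tcp_pos']),np.array(s['q']))
E
```

```text
t 16.82 p [ 0.5395 -0.1393  0.1031] F [-0.1074 -0.7054  0.4881] op 0.0004 shift [0.7899 0.6169 1.4373] turn [-0.3828  0.9291 -0.1083]
[-22.3048 -45.1378 103.1217] [-0.182  -0.0494  0.3133  2.3385  0.3141  0.2417  1.2352]
```

```bash
python3 -m crank '[[[0,0,0,-0.13,0.35,-0.03],[0,0,0,-0.13,0.35,-0.04],[0,0,0,-0.12,0.3,-0.03],[0.1,0.1,0,0,0,0],[0.2,0.15,0,0,0,0],[0.2,0.15,0,0,0,0],[0.2,0.15,0,0,0,0],[0.1,0.07,0,0,0,0],[0,0,0,0,0,0]]]'
python3 - <<'E'
from b import *
need(g(-17,-31,62),T); s=status.state(); print(ing(s['tcp_pos']),np.array(s['q']))
E
```

```text
time: 17.57
tcp_pos: [0.5246, -0.1205, 0.093]
tcp_rot: [[-0.858, 0.167, 0.486], [0.146, 0.986, -0.082], [-0.493, 0.0, -0.87]]
force: [0.5, -0.1, 0.0]
opening: 0.0004
t 17.57 p [ 0.5246 -0.1205  0.093 ] F [ 0.494  -0.0772  0.0495] op 0.0004 shift [-0.194  -0.0742  1.5355] turn [-0.0014 -0.0773 -0.0105]
[-40.1419 -29.1351  93.0097] [-0.231  -0.0421  0.3584  2.3055  0.0927  0.3616  1.4553]
```

Tracking well again at 30°. Approaching the standoff.

```bash
python3 -m crank '[[[0,0,0.3,0,0,0],[-0.1,-0.07,0.4,0,0,0],[-0.1,0,0.4,0,0,0],[0,0,0.3,0,0,0],[0,0,0.13,0,0,0],[0,0,0,0,0,0]]]'
python3 - <<'E'
from b import *
need(g(-8,-31,53),T); s=status.state(); print(ing(s['tcp_pos']),np.array(s['q']))
f=[]
for n in('top','scene'):
    im,d=imaging.capture(n); f.append(im)
a,b=f; save('c7.png',np.hstack([cv2.resize(a[140:250,240:370],(400,340)),cv2.resize(b[190:280,200:320],(400,340))]))
E
```

```text
time: 18.07
tcp_pos: [0.5482, -0.1267, 0.062]
tcp_rot: [[-0.858, 0.168, 0.485], [0.146, 0.986, -0.082], [-0.492, 0.0, -0.87]]
force: [0.6, 0.8, 0.5]
opening: 0.0007
t 18.07 p [ 0.5482 -0.1267  0.062 ] F [0.6053 0.8028 0.4893] op 0.0007 shift [-0.0955  0.0115  0.4692] turn [-0.0048 -0.0848 -0.0134]
[-15.8543 -31.2776  62.0346] [-0.2202  0.0849  0.3695  2.2718 -0.0614  0.2764  1.5968]
```

View pics/c7.png

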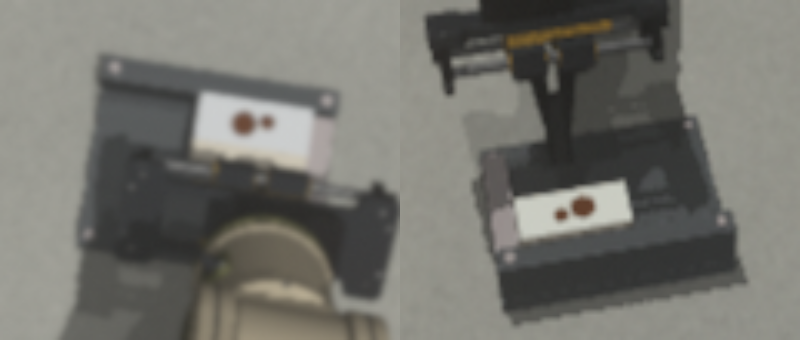

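```bash
python3 -m crank '[[[-0.04,0,0.16,0,0,0],[-0.04,0,0.16,0,0,0],[-0.03,0,0.1,0,0,0],[-0.02,0,0.06,0,0,0],[0,0,0,0,0,0]]]'
python3 -m crank '[[[-0.025,0,0.1,0,0,0],[0,0,0,0,0,0]]]'
python3 -c "
from b import *
need(g(-2.5,-31,47.4),T);print(ing(status.state()['tcp_pos']))"
```

```text
time: 18.58
tcp_pos: [0.557, -0.1279, 0.054]
tcp_rot: [[-0.858, 0.168, 0.486], [0.146, 0.986, -0.082], [-0.493, 0.001, -0.87]]
force: [-0.6, -0.8, 0.6]
opening: 0.0004
time: 18.75
tcp_pos: [0.5588, -0.1281, 0.0522]
tcp_rot: [[-0.858, 0.167, 0.486], [0.146, 0.986, -0.082], [-0.493, 0.001, -0.87]]
force: [-0.7, -0.3, 0.9]
opening: 0.0001
t 18.75 p [ 0.5588 -0.1281  0.0522] F [-0.6942 -0.2675  0.8944] op 0.0001 shift [ 0.0037 -0.0047  0.2191] turn [ 0.004  -0.0743 -0.0137]
[ -5.1218 -30.8855  52.2104]
```

```bash
python3 -m crank '[[[-0.025,0,0.08,0,0,0],[0,0,0,0,0,0]]]'
python3 -m crank '[[[-0.02,0,0.06,0,0,0],[0,0,0,0,0,0]]]'
python3 -m crank '[[[-0.015,0,0.04,0,0,0],[0,0,0,0,0,0]]]'
```

```text
time: 18.92
tcp_pos: [0.5603, -0.1283, 0.0508]
tcp_rot: [[-0.858, 0.167, 0.486], [0.146, 0.986, -0.082], [-0.493, 0.001, -0.87]]
force: [-0.3, 0.7, -0.2]
opening: 0.0002
time: 19.08
tcp_pos: [0.5615, -0.1285, 0.0498]
tcp_rot: [[-0.858, 0.167, 0.486], [0.146, 0.986, -0.082], [-0.493, 0.001, -0.87]]
force: [0.2, 0.5, -0.7]
opening: 0.0003
time: 19.25
tcp_pos: [0.562, -0.1287, 0.0492]
tcp_rot: [[-0.858, 0.167, 0.486], [0.146, 0.986, -0.081], [-0.493, 0.001, -0.87]]
force: [-5.8, 1.6, 7.5]
opening: 0.0003
```

Contact on the bevel, with the force square to it (5.9 N into the fence, 7.5 N down). Pressing a little more.

```bash
python3 -m crank '[[[-0.011,0,0.03,0,0,0],[0,0,0,0,0,0],[0,0,0,0,0,0]]]'
python3 -m crank '[[[0,0,0,0,0,0],[0,0,0,0,0,0],[0,0,0,0,0,0],[0,0,0,0,0,0]]]'
python3 -c "
from b import *
s=status.state();print(ing(s['tcp_pos']),GR.T@np.array(s['force']),np.linalg.norm(s['force']))"
```

```text
time: 19.5
tcp_pos: [0.5623, -0.1287, 0.049]
tcp_rot: [[-0.858, 0.168, 0.486], [0.147, 0.986, -0.081], [-0.493, 0.002, -0.87]]
force: [-15.9, 3.4, 17.2]
opening: 0.0001
time: 19.83
tcp_pos: [0.5622, -0.1287, 0.049]
tcp_rot: [[-0.858, 0.168, 0.486], [0.147, 0.986, -0.081], [-0.493, 0.002, -0.87]]
force: [-14.6, 2.9, 17.0]
opening: 0.0003
[ -1.6625 -30.8738  48.9701] [-14.8935   0.4669  17.0276] 22.626809954819585
```

A steady 22 N: firm but not hard. One last look before handing in.

Run:
```python
from b import *
f=[]
for n in('top','scene'):
    im,d=imaging.capture(n); f.append(im)
    for q in('block_center',):
        for r in spotter.tip_of(n,q):
            w=c2w(n,r['position'])
            if w[1]<.05: print(n,q,r['confidence'],ing(w))
a,b=f; save('c8.png',np.hstack([cv2.resize(a[140:250,240:370],(400,340)),cv2.resize(b[190:280,200:320],(400,340))]))
s=status.state();print(s['time'],GR.T@np.array(s['force']))
```

```text
scene block_center 0.92 [ 30.6223 -25.984   33.7375]
scene block_center 0.23 [ 121.0665 -259.1719   -5.5135]
20.0333 [-15.3314   0.9663  17.7549]
```

View pics/c8.png

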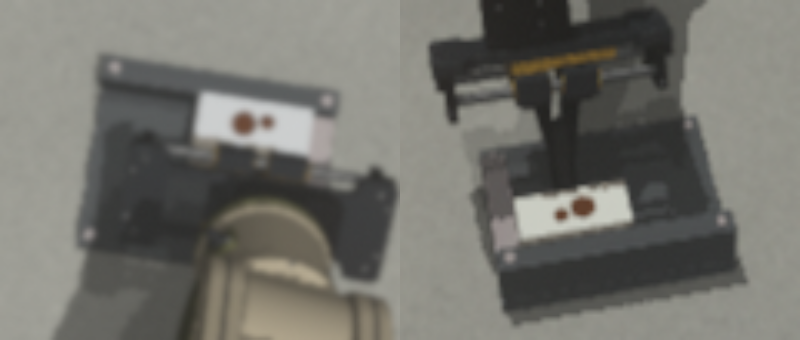

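The block is still tight to the fence and the stop (scene crop (515,215)), with the fingertips on the bevel at (565,190). Handing in.

```bash
python3 -c "
from rig import ticket; print(ticket.sign_off())"
```

```text
the job is handed in; nothing more can be done
None
```

The white block is in the guide, flush against the fence with one end on the stop. I handed the job in at about 20 s with the fingertips still pressing on its bevel.

**What I did:**
- I gripped the block across its width and set it down on the plate with the bevel facing the robot, then let go.
- With the fingertips I pushed it to the fence (contact at 8.5 N), then along to the stop (contact at 10 N).
- I then pressed on the bevel with the closed fingertips.

**Last checks:**
- **Push:** about 15 N into the fence and 18 N down, about 23 N in total, steady over the last half second.
- **Position:** the last pictures show the block touching both fence and stop. With the fingers clear, the networks put its centre at guide x 31–33, y -26 to -30 and z about 30 mm. Home is 30, -30, 32, so this is close to their 4 mm accuracy.
- **Disagreements:** the last scene reading gave y -26, about 4 mm off the stop, but the picture and the firm stop contact say it touches. The last top view found no block centre because the gripper was in the way.
- **Bystanders:** I took no separate measurement of the bottle, jar, rack or look-alike blocks at the end. The arm never worked near the jar or rack. The jaws came down between the blue and green blocks without touching them.

**Departure from plan:** the tool could not reach a 45° tilt there because two joints were near their limits. It is tilted 30°, so by my estimate the fingertips' front edge bears on the bevel rather than their flat face. The push itself still runs at about 45°.

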